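Sort two tagged specimen mounts by sliding, then shut the pass cover

TASK

Sort the two tagged specimen mounts by the shape of their tag: push the one with the round white tag into the pass nest (the metal nest with the hinged grey cover) and the one with the white bar tag into the open reject nest, each fully home against the back wall, sliding them flat along the worktop without lifting or tipping them. With the round-tagged mount home, fold the cover down over it and press it fully shut. Leave the larger, untagged mount, the spirit level and the memory stick where they are.

Things in the scene. Friction and masses are not known exactly. Their poses are not given: they have to be found in the camera images.
- round_tag_mount_mid (a point): centre (half-way up the resin, 9.5 mm above the worktop) of the pass part: a dark green resin disc, 30 mm diameter, 19 mm high, standing on its flat face, with a thin black cap on top (28 mm diameter, 1.5 mm) and a flat white ROUND tag (20 mm diameter, 2 mm thick) fixed in the middle of the cap; 22.5 mm high in all. About 45 g, loose. z is up
- bar_tag_mount_mid (a point): centre (half-way up the resin, 9.5 mm above the worktop) of the reject part: a dark green resin disc, 30 mm diameter, 19 mm high, standing on its flat face, with a thin black cap on top (28 mm diameter, 1.5 mm) and a flat white BAR tag (26 x 7 x 2 mm) fixed in the middle of the cap; 22.5 mm high in all. About 45 g, loose. z is up
- plain_mount_mid (a point): centre of a larger black resin disc, 40 mm diameter, 21 mm high, with no cap and no tag, its bare metal section showing: a loose bystander that stays where it is
- pass_nest_seat (a point): worktop point under a home mount's centre, pass nest: fixed aluminium U, no floor, hinged grey cover. +x: from mouth to back wall (roughly away from the robot); z up. Inner faces: back x = 15 mm; sides y = +-18 mm, ending at x = -8, 24 mm high; then guides 12 mm high flaring to x = -21, y = +-27. Back wall 8 mm thick, sides 6. A home mount (x = 0) stands out 7 mm past the sides; feet to y = +-38
- reject_nest_seat (a point): the same point and axes of the reject nest: the same fixed aluminium U with the same inner sizes, guides and feet, but only 16 mm high and without any cover
- cover (a joint): angle of the pass nest's grey cover in rad: 0 = shut, lying level on the nest; 1.57 = standing upright; it starts open at 1.35 to 1.75 and stops at 1.9. Its hinge is stiff: it stays where it is left, and takes about 2 N at its free edge to move, always down to its stop at 0
- cover_hinge (a point): middle of the cover's hinge line, on top of the pass nest's back wall, 22 mm behind the seat point (along the nest's +x) and 26 mm above the worktop; the hinge line runs along the nest's y
- cover_edge (a point): middle of the cover's free edge, outer (upper) face. The cover is a plate 48 mm long from the hinge, 48 mm wide, 3 mm thick. Shut, its upper face is 29 mm above the worktop (a 2 mm ridge near the edge), it reaches 26 mm in front of the seat point, and a lip 13 mm deep below it, 30 mm wide, 18 to 22 mm in front of the seat point, closes the mouth
- level_mid (a point): centre of a small round spirit level, 38 mm diameter, 10 mm high, between the nests: a loose bystander
- memory_stick_mid (a point): centre of a blue memory stick, 48 x 17 x 8 mm, lying on the right: a loose bystander
Mind the look-alikes: they are no part of the job. What is shaped like the part that bears reject_nest_seat but turquoise is not meant.

How it is judged:
On the way:
1. the round-tagged mount is home in the pass nest while the cover is still open (x of round_tag_mount_mid in the frame of pass_nest_seat between -0.009 and 0.009 m and y of round_tag_mount_mid in the frame of pass_nest_seat between -0.006 and 0.006 m and height (world z) of round_tag_mount_mid below 0.012 m and angle between round_tag_mount_mid's own z axis and vertical below 0.1 rad and value of joint cover above 0.5 rad), for 0.2 s.
At the end, for the whole second after the job is handed in: The round-tagged mount stands flat in the pass nest and the bar-tagged mount flat in the reject nest, each with its centre within 5 mm of the seat point along the nest and within 6 mm across it; the pass nest's cover is shut to within 0.04 rad (about 2 mm at its free edge) (x of round_tag_mount_mid in the frame of pass_nest_seat between -0.005 and 0.005 m and y of round_tag_mount_mid in the frame of pass_nest_seat between -0.006 and 0.006 m and height (world z) of each of round_tag_mount_mid, bar_tag_mount_mid below 0.012 m and angle between each of round_tag_mount_mid, bar_tag_mount_mid's own z axis and vertical below 0.1 rad and x of bar_tag_mount_mid in the frame of reject_nest_seat between -0.005 and 0.005 m and y of bar_tag_mount_mid in the frame of reject_nest_seat between -0.006 and 0.006 m and value of joint cover below 0.04 rad); the robot touches nothing.
It fails at once if a tagged mount is lifted more than 7 mm off the worktop or tipped by more than 0.35 rad (height (world z) of any of round_tag_mount_mid, bar_tag_mount_mid above 0.0165 m or angle between any of round_tag_mount_mid, bar_tag_mount_mid's own z axis and vertical above 0.35 rad).
It fails at once if the untagged mount, the spirit level or the memory stick is moved by more than 20 mm (distance of any of plain_mount_mid, level_mid, memory_stick_mid from where it was at the start of the episode above 0.02 m).
It also fails if it takes over 72 s, if anything falls off the work surface, if the arm or the gripper's body presses on something with over 40 N, if the wrist force passes 120 N, or if a joint passes its speed limit or range.

ROBOT

A 6-joint arm with a two-finger parallel gripper is mounted at the origin on a cart in front of the work surface, level with it; the furniture and walls round the work are solid. World frame = base frame: x ahead of the robot, y to its left, z up, the work surface at z = 0. Lengths are in m, angles in rad, forces in N, time in s.
With the tool pointing down it reaches from about 0.35 to 0.85 m from the base axis. Payload 8.1 kg.
Tool frame: the origin (TCP) lies on the mounting face of the last link; the fingertips stand 186 mm ahead of it and the grasp point (between the pads) lies 167 mm ahead of it; y points along the fingers, x is the direction in which the jaws open and shut, and the axes are right-handed (so a half turn about y gives the same grasp; the last joint's range is limited). The gripper opens to 93 mm and grips with 3 to 60 N. Pads are 15 mm wide; open, the fingers measure 128 mm over their backs; the gripper's body (75 mm by 188 mm) begins 65 mm behind the grasp point.
Start: joints at [1.122, 0.13, 1.488, -0, 1.523, -0.085], TCP at [0.213, 0.561, 0.405] pointing down, gripper open.
Joint ranges: [-2.96, 2.96], [-0.89, 2.26], [0.02, 2.5], [-1.34, 4.48], [0, 2.73], [-2.66, 2.66]. Speed limits (rad/s): [2.39, 2.39, 2.79, 3.14, 3.14, 3.14].

INTERFACE

Orientations are given as a rotation vector (axis times angle).
In Python, from plant import robot, imaging gives the robot as it stands.
- The arm moves only by the shell command python3 -m inch 'ROWS' [OPENING] [FORCE]. ROWS is JSON, a list of rows, each an object of numbers: "x", "y", "z": the shift along the tool's x, y, z in mm; "twist": the turn about the tool's y in rad. In form: [{"x": .., "y": .., "z": .., "twist": ..}, ...]. A call has 1 to 12 rows; each row shifts and turns the commanded pose from where the row before left it, along the tool's axes as they then stand; what a row does not reach is not made up. A row lasts 1/10 s, in which the tool goes at most 50 mm and 8.59 degrees, less where a joint would pass 70% of its speed; a pose out of reach is approached as far as the arm can. A call with a gripper value outside its range is refused whole. OPENING is the gripper command: -1 is shut, 1 is fully open, values between are in proportion, set as the call begins (- or left out, the last holds). The fingers move at their own pace and stop on an object; FORCE is the grip in N (left out, the last holds). Time passes only in rows, so rows that do not move let the fingers close. It gives the time, the measured TCP pose, the force and the opening at its end, in the units of the state.
- robot.read_state(): the state, without advancing time (a new reading comes with each control period).
- imaging.read_camera(name): name is "scene" or "side" or "wrist"; returns a dict with "color" (480x640x3 uint8, red, green, blue), "depth" (480x640 float32, m along the optical axis (not along the pixel's ray), 0 where there is no reading), "fx", "fy", "cx", "cy" (pixels), "k1" (the pictures are not rectified: a ray, as slopes to the right and down, at radius r is drawn at 1 + k1 r^2 times it, then the intrinsics apply), "rvec" (rotation vector, rad) and "tvec" (3), from world to camera coordinates, as OpenCV has them; the wrist camera has in their place "tool_from_camera" (4x4, takes a point from camera to tool coordinates, whose origin is the TCP and whose axes are the tool frame's). Camera axes: x right, y down, z forward; pixel columns grow to the right and rows downward; lengths in m; the calibration is good to about 2 mm. A picture is of the moment at which its call begins: read the wrist's pose just before it.
- robot.close_job(): hands the job in, once; it reports no verdict.
The state is a dict: "t": time; "q": joint angles; "dq": joint speeds; "joint_torque": joint torques, N m; "tool_pos": TCP position; "orientation": TCP orientation; "force": force on the tool from outside, world axes, zero at the start; "wrist_torque": the same for the moment, N m; "opening": finger opening in m.
Only numpy, scipy, OpenCV 4.12 (cv2) and the standard library are available. Lean on these libraries where they do the work, as an engineer would, in place of code of your own. Each camera call takes 0.05 s, during which the arm holds its last target.

## Working session

There is one attempt and no reset: what is moved stays moved. The work goes in short steps, Python scripts to look and compute and a shell command to move; the robot and the scene stay as the last step left them, time stands still between calls to the robot, and variables do not carry over. Pictures are saved under pics/ and viewed, and the job is handed in when it is done.

```bash
ls; mkdir -p pics; python3 - <<'E'
from plant import robot, imaging
import cv2
s=robot.read_state();print({k:s[k] for k in ['t','tool_pos','orientation','opening','force']})
for n in ['scene','side','wrist']:
    c=imaging.read_camera(n)
    cv2.imwrite(f'pics/{n}0.png',c['color'][:,:,::-1])
    import pickle;pickle.dump(c,open(f'pics/{n}0.pkl','wb'))
    print(n,{k:v for k,v in c.items() if k not in('color','depth')})
E
```

```text
pics
{'t': 0.0, 'tool_pos': array([0.21336088, 0.56053185, 0.40370255]), 'orientation': array([-1.36053149, -0.93594435,  0.93865042]), 'opening': 0.0926478956712576, 'force': array([ 0.06480444,  0.36172876, -0.27611859])}
scene {'fx': 593.0422205082601, 'fy': 593.0422205082601, 'cx': 315.21037819741974, 'cy': 238.71998730314473, 'k1': -0.06991813360640722, 'rvec': array([ 2.21640859, -1.08947479,  0.42134598]), 'tvec': array([-0.13808227,  0.38451807,  0.74048026])}
side {'fx': 451.2098807731279, 'fy': 451.2098807731279, 'cx': 324.45662355457716, 'cy': 243.05015964290388, 'k1': -0.06045982352531555, 'rvec': array([ 0.23248597, -2.55449792,  1.61454593]), 'tvec': array([0.49282712, 0.01496025, 0.95408432])}
wrist {'fx': 363.77625764364797, 'fy': 363.77625764364797, 'cx': 316.3636882175631, 'cy': 240.1443174551792, 'k1': -0.058052598480071535, 'tool_from_camera': array([[ 9.99999855e-01,  2.37692864e-04, -4.82416510e-04,
        -8.39403369e-04],
       [ 5.25298398e-04, -2.39453783e-01,  9.70907622e-01,
         2.05287807e-02],
       [ 1.15261355e-04, -9.70907735e-01, -2.39453873e-01,
         6.55505878e-02],
       [ 0.00000000e+00,  0.00000000e+00,  0.00000000e+00,
         1.00000000e+00]])}
```

View pics/scene0.png

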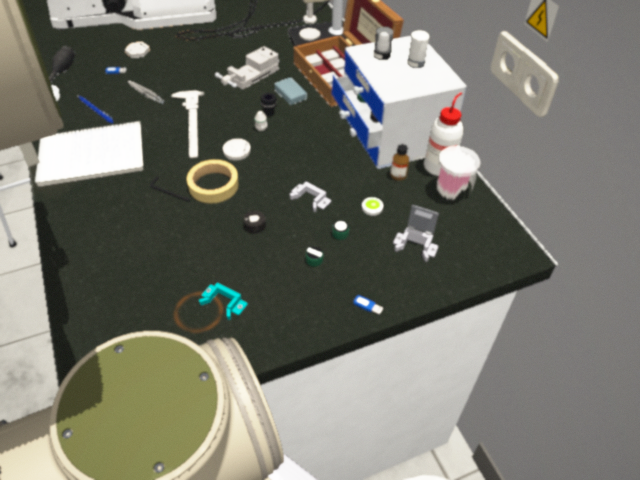

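View pics/side0.png

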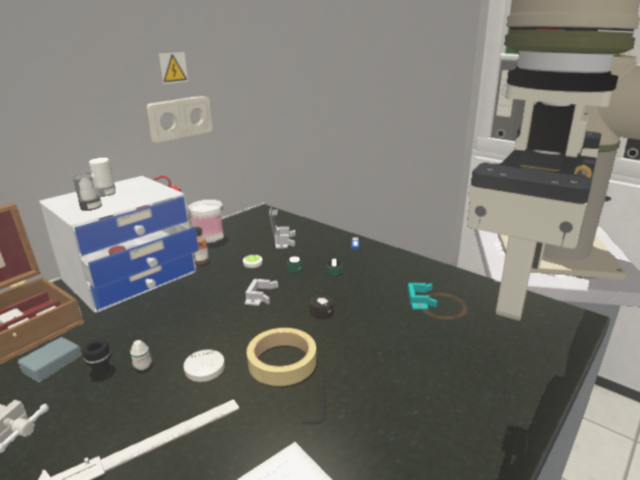

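View pics/wrist0.png

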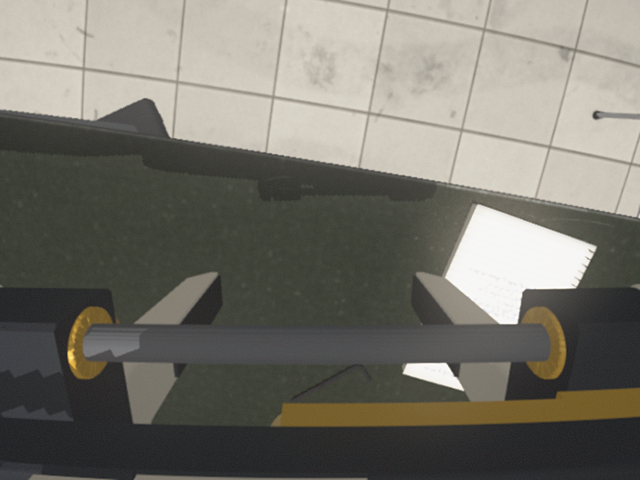

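```bash
python3 - <<'E'
from scipy.spatial.transform import Rotation as R
print(R.from_rotvec([-1.36053149, -0.93594435,  0.93865042]).as_matrix().round(3))
E
```

```text
[[ 0.356 -0.001 -0.935]
 [ 0.935 -0.002  0.356]
 [-0.002 -1.     0.   ]]
```

The overview shows two green mounts at scene pixels (341,229) and (314,256), and the plain mount at (255,222). The pass nest with its upright cover is at (417,235). There are two nest-shaped parts: the aluminium one at (311,195) and a turquoise one at (225,299). The aluminium one fits the reject nest, so I'll check it in an enlarged crop.

```bash
cat > h.py <<'E'
import numpy as np,cv2
from scipy.spatial.transform import Rotation as R
def K(c): return np.array([[c['fx'],0,c['cx']],[0,c['fy'],c['cy']],[0,0,1]])
def ext(c,st=None):
    # world_from_camera
    T=np.eye(4)
    if 'rvec' in c:
        r=R.from_rotvec(c['rvec']).as_matrix();T[:3,:3]=r.T;T[:3,3]=-r.T@c['tvec'];return T
    T[:3,:3]=R.from_rotvec(st['orientation']).as_matrix();T[:3,3]=st['tool_pos']
    return T@c['tool_from_camera']
def dist(c): return np.array([c['k1'],0,0,0,0.])
def plane(c,uv,z,st=None):
    T=ext(c,st);p=cv2.undistortPoints(np.array(uv,float).reshape(-1,1,2),K(c),dist(c)).reshape(-1,2)
    d=np.c_[p,np.ones(len(p))]@T[:3,:3].T
    s=(z-T[2,3])/d[:,2];return T[:3,3]+d*s[:,None]
def proj(c,P,st=None):
    T=np.linalg.inv(ext(c,st))
    return cv2.projectPoints(np.array(P,float).reshape(-1,1,3),cv2.Rodrigues(T[:3,:3])[0],T[:3,3],K(c),dist(c))[0].reshape(-1,2)
E
python3 - <<'E'
import pickle,cv2,numpy as np
from h import *
c=pickle.load(open('pics/scene0.pkl','rb'));s=pickle.load(open('pics/side0.pkl','rb'))
im=c['color'][:,:,::-1]
cv2.imwrite('pics/crop_a.png',cv2.resize(im[175:325,180:450],None,fx=2.96,fy=2.96,interpolation=cv2.INTER_CUBIC))
cv2.imwrite('pics/crop_b.png',cv2.resize(s['color'][195:325,230:480,::-1],None,fx=3.2,fy=3.2,interpolation=cv2.INTER_CUBIC))
for n,uv,z in [('round',(341,227),.0225),('bar',(314,253),.0225),('plain',(255,219),.021),('level',(372,205),.01),('stick',(368,304),.008),('pass',(417,240),.024),('rej',(311,195),.016)]:
    print(n,plane(c,[uv],z).round(4))
for n,uv,z in [('round',(295,262),.0225),('bar',(334,264),.0225),('plain',(322,302),.021),('level',(252,260),.01),('rej',(262,290),.016)]:
    print(n,plane(s,[uv],z).round(4))
E
```

```text
round [[0.5252 0.17   0.0225]]
bar [[0.4471 0.1713 0.0225]]
plain [[0.4459 0.3059 0.021 ]]
level [[0.6166 0.1628 0.01  ]]
stick [[0.4248 0.0419 0.008 ]]
pass [[0.5817 0.045  0.024 ]]
rej [[0.5619 0.2665 0.016 ]]
round [[0.5238 0.1862 0.0225]]
bar [[0.4482 0.1817 0.0225]]
plain [[0.4457 0.3139 0.021 ]]
level [[0.6179 0.1693 0.01  ]]
rej [[0.5585 0.2865 0.016 ]]
```

View pics/crop_a.png

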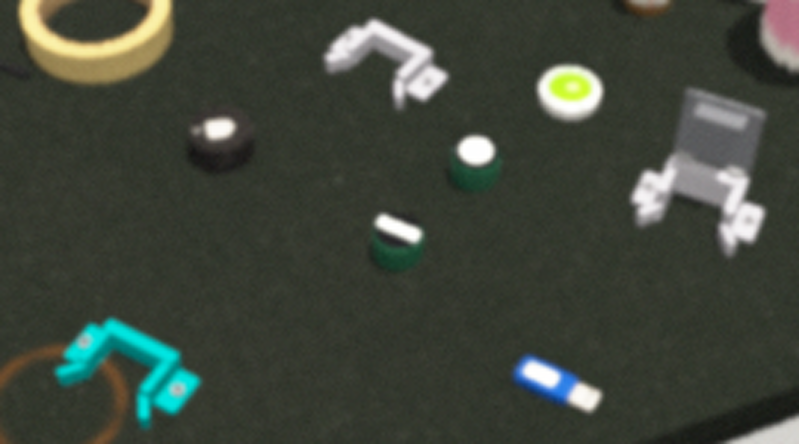

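View pics/crop_b.png

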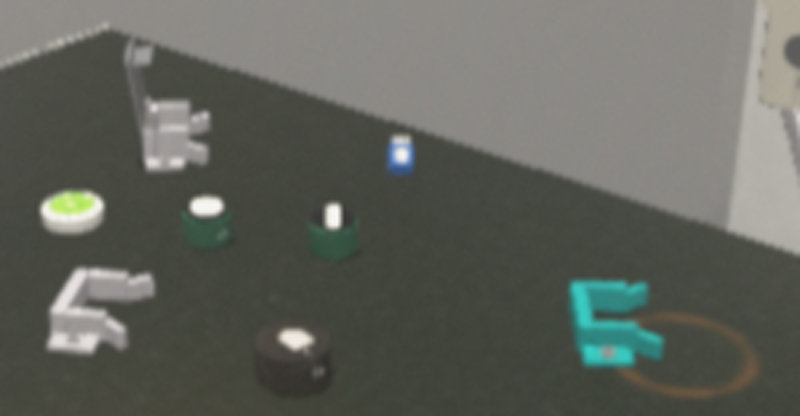

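The crop confirms it: the round tag is at scene (341,227), the bar tag at (314,253), and the aluminium reject nest at (311,195). The turquoise part at (225,299) is the decoy. Next I'll move over the area for a close wrist view.

```bash
python3 -m inch '[{"twist":-0.121},{"twist":-0.121},{"twist":-0.121},{"x":-30,"z":-27},{"x":-30,"z":-27},{"x":-30,"z":-27},{"x":-30,"z":-27},{"x":-30,"z":-27},{"x":-30,"z":-27},{"x":-30,"z":-27},{"x":-30,"z":-27}]' && python3 -m inch '[{"x":-30,"z":-27},{"x":-30,"z":-27},{"x":-30,"z":-27},{"x":-30,"z":-27},{"x":-30,"z":-27},{"x":-30,"z":-27},{}]'
cat > look.py <<'E'
import sys,pickle,cv2
from plant import robot,imaging
st=robot.read_state();n=sys.argv[1];c=imaging.read_camera(n)
pickle.dump((c,st),open(f'pics/{sys.argv[2]}.pkl','wb'));cv2.imwrite(f'pics/{sys.argv[2]}.png',c['color'][:,:,::-1])
E
python3 look.py wrist w1
```

```text
$[0]: bad value
```

View pics/w1.png

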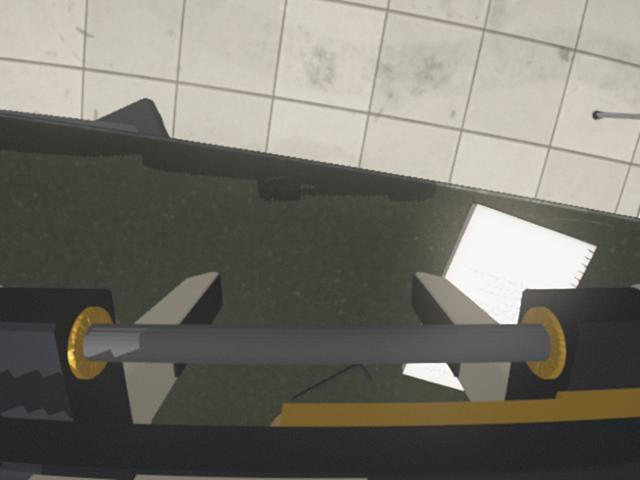

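All four keys seem to be needed in each row.

```bash
python3 -m inch '[{"x":0,"y":0,"z":0,"twist":-0.121},{"x":0,"y":0,"z":0,"twist":-0.121},{"x":0,"y":0,"z":0,"twist":-0.121},{"x":-30,"y":0,"z":-27,"twist":0},{"x":-30,"y":0,"z":-27,"twist":0},{"x":-30,"y":0,"z":-27,"twist":0},{"x":-30,"y":0,"z":-27,"twist":0},{"x":-30,"y":0,"z":-27,"twist":0},{"x":-30,"y":0,"z":-27,"twist":0},{"x":-30,"y":0,"z":-27,"twist":0},{"x":-30,"y":0,"z":-27,"twist":0}]' && python3 -m inch '[{"x":-30,"y":0,"z":-27,"twist":0},{"x":-30,"y":0,"z":-27,"twist":0},{"x":-30,"y":0,"z":-27,"twist":0},{"x":-30,"y":0,"z":-27,"twist":0},{"x":-30,"y":0,"z":-27,"twist":0},{"x":-30,"y":0,"z":-27,"twist":0},{"x":0,"y":0,"z":0,"twist":0}]'
python3 look.py wrist w1
```

```text
t: 1.3
tool_pos: [0.4301, 0.3192, 0.4047]
orientation: [-1.209, -1.209, 1.209]
force: [-0.2, -0.1, -0.3]
opening: 0.0928
t: 2.0
tool_pos: [0.5933, 0.1366, 0.4041]
orientation: [-1.213, -1.205, 1.207]
force: [-1.0, -0.4, -0.3]
opening: 0.0929
```

View pics/w1.png

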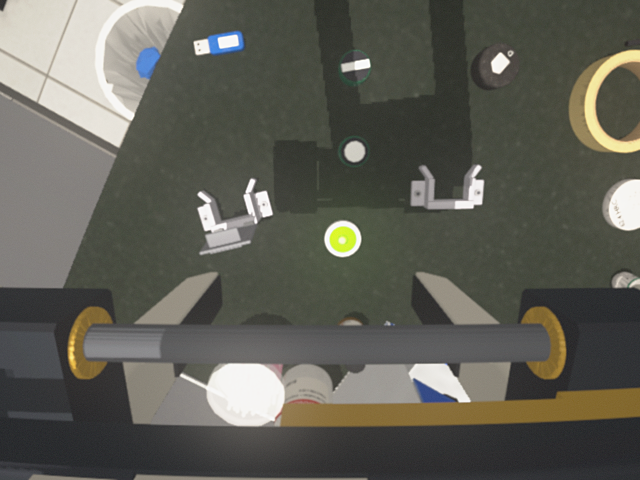

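This wrist view shows everything: bar tag (355,66), round tag (355,152), pass nest (235,218), reject nest (447,190), level (343,239), stick (218,43), plain mount (496,66). I'll crop the nests next.

```bash
python3 - <<'E'
import pickle,cv2,numpy as np
from h import *
c,st=pickle.load(open('pics/w1.pkl','rb'))
im=c['color'][:,:,::-1]
a=cv2.resize(im[165:265,185:285],None,fx=4,fy=4,interpolation=cv2.INTER_CUBIC)
b=cv2.resize(im[140:240,400:500],None,fx=4,fy=4,interpolation=cv2.INTER_CUBIC)
cv2.imwrite('pics/n1.png',np.hstack([a,b]))
hsv=cv2.cvtColor(im.copy(),cv2.COLOR_BGR2HSV)
for n,(u,v),z in [('bar',(355,66),.0225),('round',(355,152),.0225),('level',(343,239),.01)]:
    w=(hsv[v-25:v+25,u-25:u+25,2]>140).astype('uint8')
    cn=max(cv2.findContours(w,0,2)[0],key=cv2.contourArea)
    m=cv2.moments(cn);p=(m['m10']/m['m00']+u-25,m['m01']/m['m00']+v-25)
    print(n,p,cv2.minAreaRect(cn)[1:],plane(c,[p],z,st).round(4))
print('plain',plane(c,[(496,66)],.021,st).round(4),'stick',plane(c,[(218,43)],.008,st).round(4))
E
```

```text
bar (356.0200892857143, 64.953125) ((9.535140991210938, 29.09861946105957), 80.53767395019531) [[0.4496 0.1724 0.0225]]
round (354.31205673758865, 151.0709219858156) ((20.0, 20.0), 90.0) [[0.5279 0.172  0.0225]]
level (342.247619047619, 238.29281678773202) ((36.06244659423828, 36.76955032348633), 45.0) [[0.6176 0.1622 0.01  ]]
plain [[0.4487 0.3049 0.021 ]] stick [[0.4253 0.0416 0.008 ]]
```

View pics/n1.png

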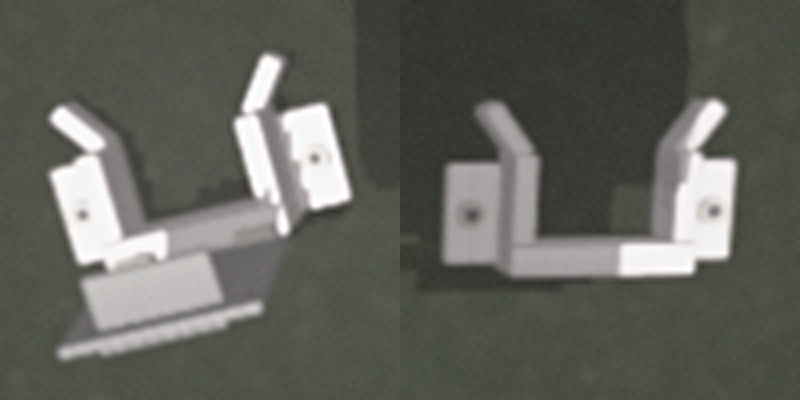

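```bash
python3 - <<'E'
import pickle,cv2,numpy as np
from h import *
c,st=pickle.load(open('pics/w1.pkl','rb'))
def P(pts,z,o): 
    return plane(c,[(o[0]+x/4,o[1]+y/4) for x,y in pts],z,st)
L=(185,165);Rr=(300,140)
for nm,o,holes,gt,zt,wall in [('pass',L,[(82,213),(316,158)],[(65,102),(262,55)],.024,[(103,150),(237,120)]),
  ('rej',Rr,[(472,213),(712,211)],[(498,100),(703,98)],.016,[(540,155),(680,152),(540,240),(680,240)])]:
    h=P(holes,.004,o);g=P(gt,.012,o);w=P(wall,zt,o)
    print(nm,'holes',h.round(4)[:,:2].tolist(),np.linalg.norm(h[0]-h[1]),'guide',g.round(4)[:,:2].tolist(),np.linalg.norm(g[0]-g[1]),'wall',w.round(4)[:,:2].tolist(),np.linalg.norm(w[0]-w[1]))
    for q in (h,g,w[:2]):
        d=q[1]-q[0]; print('  yaw of +x',np.degrees(np.arctan2(-d[0],d[1])) , 'mid',q.mean(0).round(4))
E
```

```text
pass holes [[0.5965, 0.0168], [0.5822, 0.0799]] 0.0647313631620528 guide [[0.5661, 0.0171], [0.5546, 0.0684]] 0.052566459869445865 wall [[0.5769, 0.0296], [0.5697, 0.0636]] 0.03478027894776696
  yaw of +x 12.745894169305526 mid [0.5893 0.0484 0.004 ]
  yaw of +x 12.57612940534658 mid [0.5604 0.0427 0.012 ]
  yaw of +x 11.968608376492682 mid [0.5733 0.0466 0.024 ]
rej holes [[0.571, 0.2414], [0.5704, 0.3053]] 0.06389224334488137 guide [[0.5415, 0.2442], [0.5408, 0.2967]] 0.052546644009890814 wall [[0.555, 0.2545], [0.5541, 0.2903], [0.5765, 0.256], [0.5765, 0.2923]] 0.0357867984956554
  yaw of +x 0.5157092075748071 mid [0.5707 0.2734 0.004 ]
  yaw of +x 0.7753230098220852 mid [0.5412 0.2705 0.012 ]
  yaw of +x 1.353348513720538 mid [0.5546 0.2724 0.016 ]
```

Seat estimates:
- **Pass:** (0.581, 0.048), yaw about 12.5°.
- **Reject:** (0.562, 0.2725), yaw about 0.8°.

The mounts are bar (0.4496, 0.1724) and round (0.528, 0.172). I'll take the bar first: straddle it, grip lightly and drag it flat to the reject mouth.

```bash
python3 -m inch '[{"x":6,"y":20,"z":24,"twist":0},{"x":6,"y":20,"z":24,"twist":0},{"x":6,"y":20,"z":24,"twist":0},{"x":6,"y":20,"z":24,"twist":0},{"x":6,"y":20,"z":24,"twist":0},{"x":6,"y":20,"z":24,"twist":0},{"x":0,"y":20,"z":0,"twist":0},{"x":0,"y":0,"z":0,"twist":0},{"x":0,"y":0,"z":0,"twist":0},{"x":0,"y":0,"z":0,"twist":0}]' 0.075 5
python3 look.py wrist w2; python3 - <<'E'
import pickle
from h import *
c,st=pickle.load(open('pics/w2.pkl','rb'));print(st['tool_pos'],R.from_rotvec(st['orientation']).as_matrix().round(3),proj(c,[[.4496,.1724,.0225],[.528,.172,.0225]],st))
E
```

```text
t: 3.05
tool_pos: [0.4478, 0.1769, 0.2662]
orientation: [-1.21, -1.211, 1.207]
force: [0.6, 1.0, -0.0]
opening: 0.0498
[0.44783904 0.17692922 0.26620409] [[ 0.001  0.002 -1.   ]
 [ 1.     0.001  0.001]
 [ 0.001 -1.    -0.002]] [[310.6598498  258.59410689]
 [310.60538813 366.28146222]]
```

View pics/w2.png

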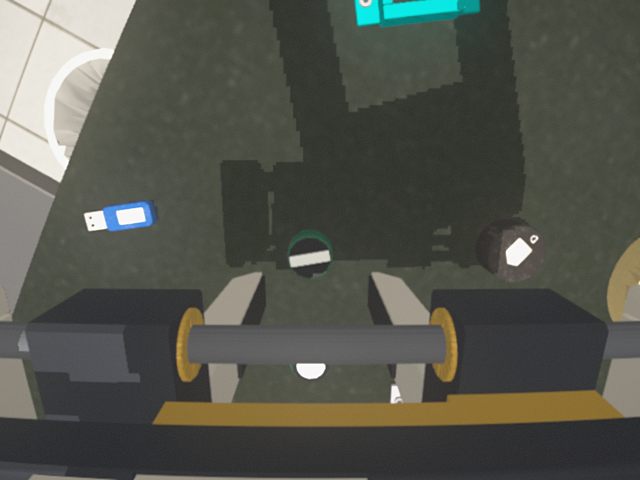

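The bar tag is at (310,258) between the fingers, as predicted. I'll correct by x −4.5 and z −2, then lower 75 mm.

```bash
python3 -m inch '[{"x":-4.5,"y":10,"z":-2,"twist":0},{"x":0,"y":15,"z":0,"twist":0},{"x":0,"y":15,"z":0,"twist":0},{"x":0,"y":15,"z":0,"twist":0},{"x":0,"y":12,"z":0,"twist":0},{"x":0,"y":8,"z":0,"twist":0},{"x":0,"y":0,"z":0,"twist":0},{"x":0,"y":0,"z":0,"twist":0}]' && python3 -m inch '[{"x":0,"y":0,"z":0,"twist":0},{"x":0,"y":0,"z":0,"twist":0},{"x":0,"y":0,"z":0,"twist":0},{"x":0,"y":0,"z":0,"twist":0},{"x":0,"y":0,"z":0,"twist":0}]' -0.5 5
```

```text
t: 3.9
tool_pos: [0.4494, 0.172, 0.19]
orientation: [-1.21, -1.209, 1.208]
force: [0.8, 1.1, 1.0]
opening: 0.0499
t: 4.4
tool_pos: [0.4495, 0.1722, 0.1903]
orientation: [-1.21, -1.209, 1.208]
force: [-0.8, 0.3, 3.8]
opening: 0.0301
```

```bash
python3 -m inch '[{"x":5,"y":0,"z":-3,"twist":0},{"x":10,"y":0,"z":-7,"twist":0},{"x":10,"y":0,"z":-7,"twist":0},{"x":10,"y":0,"z":-7,"twist":0},{"x":10,"y":0,"z":-8,"twist":0},{"x":10,"y":0,"z":-8,"twist":0},{"x":10,"y":0,"z":-8,"twist":0},{"x":10,"y":0,"z":-8,"twist":0},{"x":10,"y":0,"z":-8,"twist":0},{"x":10,"y":0,"z":-8,"twist":0},{"x":5,"y":0,"z":-7,"twist":0},{"x":0,"y":0,"z":0,"twist":0}]'; python3 look.py side s3;python3 look.py scene c3; python3 - <<'E'
import pickle,cv2,numpy as np
a=pickle.load(open('pics/s3.pkl','rb'))[0]['color'][195:325,200:400,::-1]
b=pickle.load(open('pics/c3.pkl','rb'))[0]['color'][165:295,220:420,::-1]
cv2.imwrite('pics/sc3.png',cv2.resize(np.hstack([a,b]),None,fx=2,fy=2,interpolation=2))
E
```

```text
t: 5.6
tool_pos: [0.5292, 0.2732, 0.1898]
orientation: [-1.209, -1.21, 1.208]
force: [1.3, 1.6, 3.4]
opening: 0.0295
```

View pics/sc3.png

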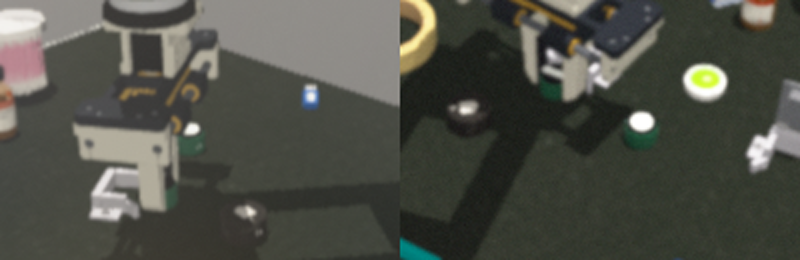

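```bash
python3 -m inch '[{"x":0,"y":0,"z":0,"twist":0},{"x":0,"y":0,"z":0,"twist":0},{"x":0,"y":0,"z":0,"twist":0},{"x":0,"y":0,"z":0,"twist":0},{"x":0,"y":-10,"z":0,"twist":0},{"x":0,"y":-15,"z":0,"twist":0},{"x":0,"y":-15,"z":0,"twist":0},{"x":0,"y":0,"z":14,"twist":0},{"x":0,"y":0,"z":15,"twist":0},{"x":0,"y":0,"z":10,"twist":0},{"x":0,"y":0,"z":0,"twist":0}]' -0.05; python3 look.py wrist w4;python3 -m inch '[{"x":-1,"y":0,"z":0,"twist":0},{"x":0,"y":0,"z":0,"twist":0},{"x":0,"y":0,"z":0,"twist":0},{"x":0,"y":0,"z":0,"twist":0},{"x":0,"y":0,"z":0,"twist":0}]' -0.785
```

```text
t: 6.8
tool_pos: [0.4885, 0.2722, 0.2307]
orientation: [-1.209, -1.21, 1.209]
force: [0.4, -0.0, -0.2]
opening: 0.0442
t: 7.35
tool_pos: [0.4894, 0.271, 0.2296]
orientation: [-1.21, -1.208, 1.209]
force: [0.1, -0.4, -0.4]
opening: 0.0114
```

View pics/w4.png

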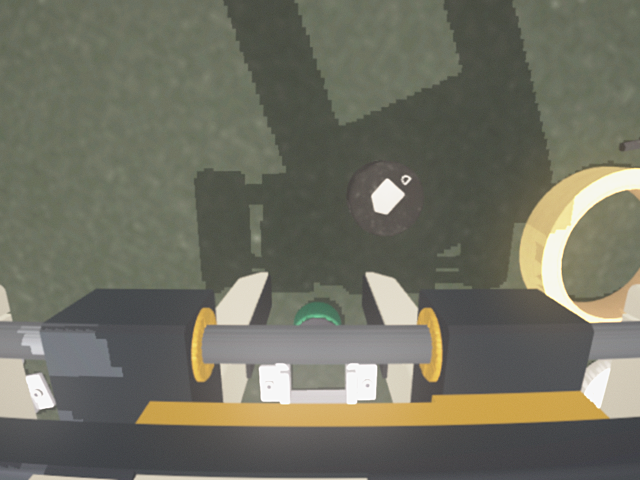

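```bash
python3 -m inch '[{"x":0.5,"y":10,"z":0,"twist":0},{"x":0,"y":12,"z":0,"twist":0},{"x":0,"y":8,"z":0,"twist":0},{"x":0,"y":0,"z":-5,"twist":0},{"x":0,"y":0,"z":-6,"twist":0},{"x":0,"y":0,"z":-6,"twist":0},{"x":0,"y":0,"z":-6,"twist":0},{"x":0,"y":0,"z":-6,"twist":0},{"x":0,"y":0,"z":-6,"twist":0},{"x":0,"y":0,"z":-6,"twist":0},{"x":0,"y":0,"z":0,"twist":0}]'; python3 look.py scene c5;python3 look.py side s5; python3 - <<'E'
import pickle,cv2,numpy as np
a=pickle.load(open('pics/s5.pkl','rb'))[0]['color'][195:325,200:400,::-1]
b=pickle.load(open('pics/c5.pkl','rb'))[0]['color'][145:275,220:420,::-1]
cv2.imwrite('pics/sc5.png',cv2.resize(np.hstack([a,b]),None,fx=2,fy=2,interpolation=2))
E
```

```text
t: 8.45
tool_pos: [0.5311, 0.2714, 0.2]
orientation: [-1.21, -1.209, 1.208]
force: [-1.2, 0.0, -0.1]
opening: 0.0099
```

View pics/sc5.png

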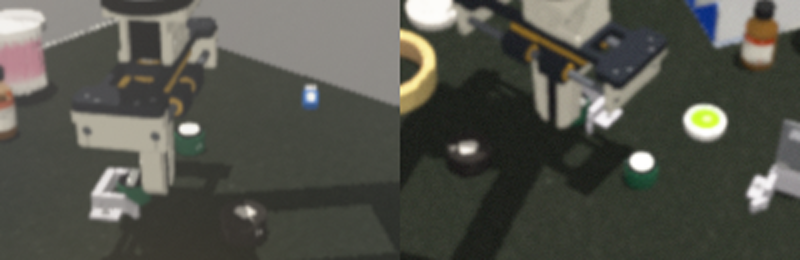

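Going well. I'll push on in small steps and watch the force for wall contact.

```bash
python3 -m inch '[{"x":0,"y":0,"z":-3,"twist":0},{"x":0,"y":0,"z":-3,"twist":0},{"x":0,"y":0,"z":-2,"twist":0},{"x":0,"y":0,"z":0,"twist":0}]'; python3 -m inch '[{"x":0,"y":0,"z":-1.5,"twist":0},{"x":0,"y":0,"z":0,"twist":0}]'; python3 -m inch '[{"x":0,"y":0,"z":-1.5,"twist":0},{"x":0,"y":0,"z":0,"twist":0}]'
```

```text
t: 8.95
tool_pos: [0.5385, 0.2715, 0.1998]
orientation: [-1.21, -1.209, 1.208]
force: [-0.9, -0.3, 0.1]
opening: 0.0099
t: 9.15
tool_pos: [0.5398, 0.2715, 0.1998]
orientation: [-1.21, -1.209, 1.209]
force: [-1.0, -0.7, -0.1]
opening: 0.0101
t: 9.35
tool_pos: [0.5408, 0.2715, 0.1995]
orientation: [-1.209, -1.207, 1.21]
force: [-4.2, -0.7, 1.4]
opening: 0.0098
```

```bash
python3 -m inch '[{"x":0,"y":0,"z":-1.5,"twist":0},{"x":0,"y":0,"z":0,"twist":0},{"x":0,"y":0,"z":0,"twist":0}]'; python3 -m inch '[{"x":0,"y":0,"z":10,"twist":0},{"x":0,"y":0,"z":15,"twist":0},{"x":0,"y":0,"z":15,"twist":0},{"x":0,"y":-20,"z":0,"twist":0},{"x":0,"y":-25,"z":0,"twist":0},{"x":0,"y":-25,"z":0,"twist":0},{"x":0,"y":-25,"z":0,"twist":0},{"x":0,"y":-25,"z":0,"twist":0},{"x":-15,"y":0,"z":-20,"twist":0},{"x":-15,"y":0,"z":-20,"twist":0},{"x":-15,"y":0,"z":-20,"twist":0},{"x":0,"y":0,"z":0,"twist":0}]' 0.075; python3 look.py wrist w6;python3 look.py scene c6
```

```text
t: 9.65
tool_pos: [0.5416, 0.2716, 0.1993]
orientation: [-1.207, -1.206, 1.211]
force: [-8.5, -0.6, 4.7]
opening: 0.0101
t: 10.85
tool_pos: [0.5643, 0.2247, 0.32]
orientation: [-1.213, -1.208, 1.206]
force: [-0.8, 0.9, 0.3]
opening: 0.0497
```

View pics/w6.png

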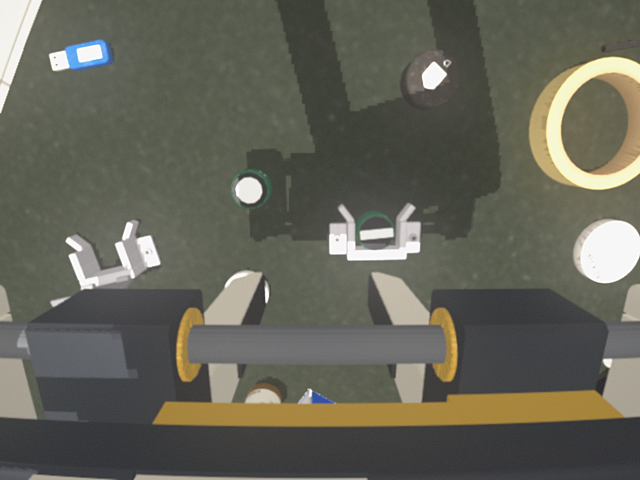

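The bar mount is home in the reject nest at (377,234). Round is at (249,190). I'll measure these and the pass nest again.

```bash
python3 - <<'E'
import pickle,cv2,numpy as np
from h import *
c,st=pickle.load(open('pics/w6.pkl','rb'))
im=c['color'][:,:,::-1]
a=cv2.resize(im[205:305,60:170],None,fx=4,fy=4,interpolation=2)
b=cv2.resize(im[190:290,325:425],None,fx=4,fy=4,interpolation=2)
cv2.imwrite('pics/n6.png',np.hstack([a,b]))
g=im.max(2)
for n,(u,v),z in [('bar',(377,234),.0225),('round',(249,190),.0225)]:
    r=22 if n=='round' else 18
    w=(g[v-r:v+r,u-r:u+r]>(140)).astype('uint8')
    cs=sorted(cv2.findContours(w,0,2)[0],key=cv2.contourArea)[-3:]
    for cn in cs:
        m=cv2.moments(cn)
        if m['m00']<20: continue
        p=(m['m10']/m['m00']+u-r,m['m01']/m['m00']+v-r)
        print(n,p,cv2.minAreaRect(cn)[1:],plane(c,[p],z,st).round(4))
E
```

```text
bar (377.484, 248.8) ((35.0, 7.0), 0.0) [[0.5746 0.2718 0.0225]]
bar (376.25837592277117, 233.45088018171492) ((9.812742233276367, 34.2260856628418), 84.5596694946289) [[0.5621 0.2703 0.0225]]
round (248.30750077808904, 189.84064737005914) ((26.0, 27.0), 90.0) [[0.5278 0.1719 0.0225]]
```

View pics/n6.png

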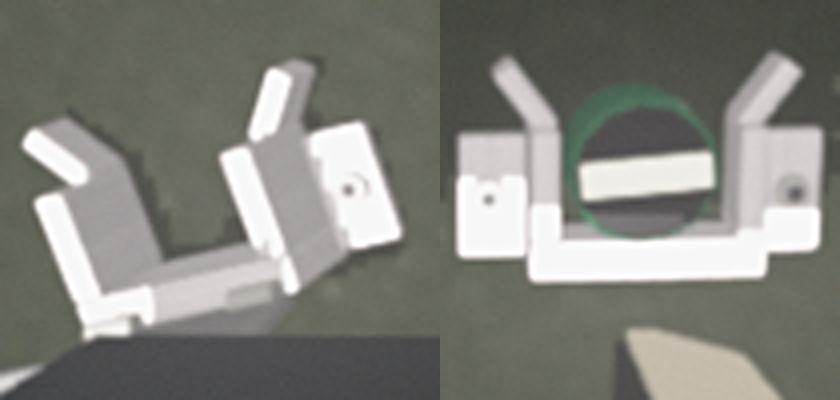

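```bash
python3 - <<'E'
import pickle
from h import *
c,st=pickle.load(open('pics/w6.pkl','rb'))
def P(pts,z): return plane(c,[(60+x/4,205+y/4) for x,y in pts],z,st)
for pts,z,lx in [([(66,192),(220,152)],.024,-8),([(42,127),(266,70)],.012,-21)]:
    w=P(pts,z);d=w[1]-w[0];yaw=np.arctan2(-d[0],d[1]);m=w.mean(0)
    u=np.array([np.cos(.218),np.sin(.218)])
    print(w.round(4)[:,:2].tolist(),np.linalg.norm(d),np.degrees(yaw),'seat',m[:2]-lx/1000*u)
E
```

```text
[[0.5772, 0.0294], [0.5689, 0.0631]] 0.03470281801099315 13.800969824858146 seat [0.58085757 0.04796534]
[[0.5665, 0.018], [0.5547, 0.0682]] 0.05163570086722941 13.21457735733888 seat [0.58109773 0.04764053]
```

```bash
python3 -m inch '[{"x":0,"y":5,"z":0,"twist":-0.113},{"x":0,"y":5,"z":0,"twist":-0.112},{"x":-15,"y":10,"z":16,"twist":0},{"x":-15,"y":10,"z":16,"twist":0},{"x":-13,"y":10,"z":15,"twist":0},{"x":0,"y":15,"z":0,"twist":0},{"x":0,"y":15,"z":0,"twist":0},{"x":0,"y":0,"z":0,"twist":0},{"x":0,"y":0,"z":0,"twist":0}]';  python3 look.py wrist w7
```

```text
t: 11.85
tool_pos: [0.5264, 0.1748, 0.2493]
orientation: [-1.094, -1.372, 1.373]
force: [-0.7, 0.0, 0.1]
opening: 0.0502
```

View pics/w7.png

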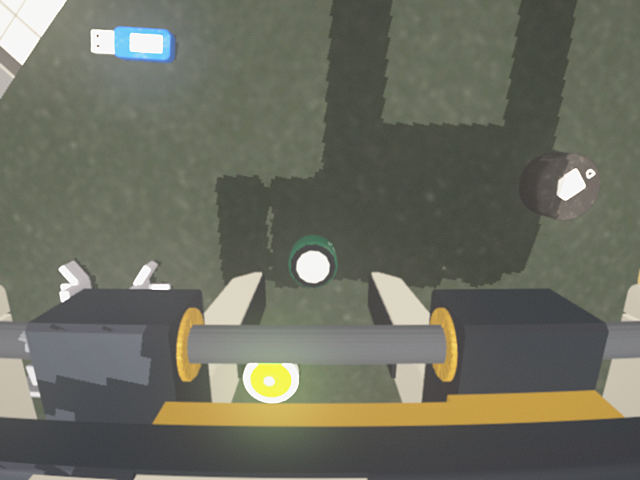

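The round tag is at (312,267), nearly centred. I'll lower, grip, and drag to the pass mouth.

```bash
python3 -m inch '[{"x":-3,"y":10,"z":-1,"twist":0},{"x":0,"y":15,"z":0,"twist":0},{"x":0,"y":15,"z":0,"twist":0},{"x":0,"y":12,"z":0,"twist":0},{"x":0,"y":7,"z":0,"twist":0},{"x":0,"y":0,"z":0,"twist":0},{"x":0,"y":0,"z":0,"twist":0}]' && python3 -m inch '[{"x":0,"y":0,"z":0,"twist":0},{"x":0,"y":0,"z":0,"twist":0},{"x":0,"y":0,"z":0,"twist":0},{"x":0,"y":0,"z":0,"twist":0},{"x":0,"y":0,"z":0,"twist":0}]' -0.5 5
```

```text
t: 12.6
tool_pos: [0.5282, 0.1714, 0.1907]
orientation: [-1.095, -1.372, 1.373]
force: [-0.1, 0.8, -0.2]
opening: 0.0503
t: 13.1
tool_pos: [0.5284, 0.1715, 0.1913]
orientation: [-1.095, -1.373, 1.372]
force: [-0.7, -0.4, 4.4]
opening: 0.0297
```

```bash
python3 -m inch '[{"x":-6,"y":0,"z":1,"twist":0},{"x":-12,"y":0,"z":1,"twist":0},{"x":-12,"y":0,"z":1,"twist":0},{"x":-13,"y":0,"z":1,"twist":0},{"x":-13,"y":0,"z":1,"twist":0},{"x":-13,"y":0,"z":1,"twist":0},{"x":-13,"y":0,"z":1,"twist":0},{"x":-13,"y":0,"z":1,"twist":0},{"x":-13,"y":0,"z":0.5,"twist":0},{"x":-13,"y":0,"z":0.5,"twist":0},{"x":-11,"y":0,"z":0.5,"twist":0},{"x":0,"y":0,"z":0,"twist":0}]' && python3 -m inch '[{"x":0,"y":0,"z":0,"twist":0},{"x":0,"y":0,"z":0,"twist":0},{"x":0,"y":0,"z":0,"twist":0},{"x":0,"y":0,"z":0,"twist":0},{"x":0,"y":-10,"z":0,"twist":0},{"x":0,"y":-15,"z":0,"twist":0},{"x":0,"y":-15,"z":0,"twist":0},{"x":0,"y":0,"z":14,"twist":0},{"x":0,"y":0,"z":15,"twist":0},{"x":0,"y":0,"z":10,"twist":0},{"x":0,"y":0,"z":0,"twist":0}]' -0.05; python3 look.py wrist w8
```

```text
t: 14.3
tool_pos: [0.5474, 0.0394, 0.1902]
orientation: [-1.093, -1.37, 1.372]
force: [0.1, -0.3, 0.3]
opening: 0.0799
t: 15.4
tool_pos: [0.5096, 0.0318, 0.2316]
orientation: [-1.095, -1.373, 1.372]
force: [1.0, 0.4, -1.3]
opening: 0.0439
```

View pics/w8.png

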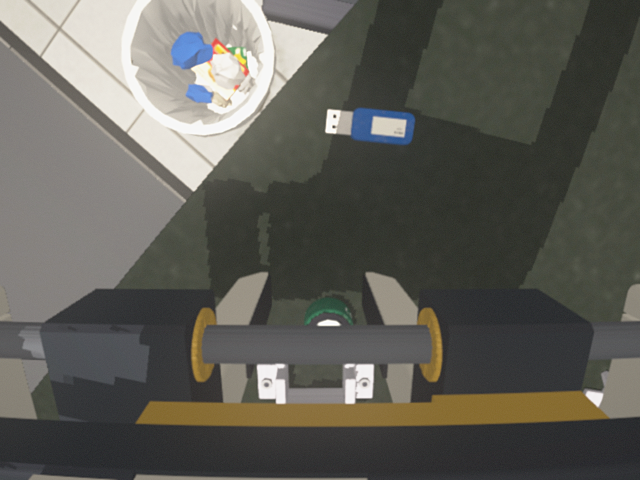

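Odd: the gripper reported 80 mm at the end of the drag, so it opened by itself. The mount still came along and stands at the mouth (329,310), slightly to the right of the nest axis (about 315). I'll measure the offset.

```bash
python3 look.py scene c8;python3 look.py side s8; python3 - <<'E'
import pickle,cv2,numpy as np
from h import *
c,st=pickle.load(open('pics/w8.pkl','rb'))
print(st['opening'])
im=c['color'][:,:,::-1]
cv2.imwrite('pics/n8.png',cv2.resize(im[270:420,230:400],None,fx=4,fy=4,interpolation=2))
hsv=cv2.cvtColor(im.copy(),cv2.COLOR_BGR2HSV)
w=cv2.inRange(hsv,(50,80,20),(90,255,255))[285:330,290:370]
ys,xs=np.nonzero(w);print('green cols',xs.min()+290,xs.max()+290,ys.min()+285)
h=plane(c,[(266,383),(364,383)],.004,st);print('holes',h)
c2,_=pickle.load(open('pics/c8.pkl','rb'));s2,_=pickle.load(open('pics/s8.pkl','rb'))
cv2.imwrite('pics/sc8.png',cv2.resize(np.hstack([s2['color'][185:285,200:380,::-1],c2['color'][185:285,300:480,::-1]]),None,fx=2.2,fy=2.2,interpolation=2))
E
```

```text
0.04394408597625608
green cols 304 351 298
holes [[0.59682047 0.01667824 0.004     ]
 [0.58248648 0.07941813 0.004     ]]
```

View pics/n8.png

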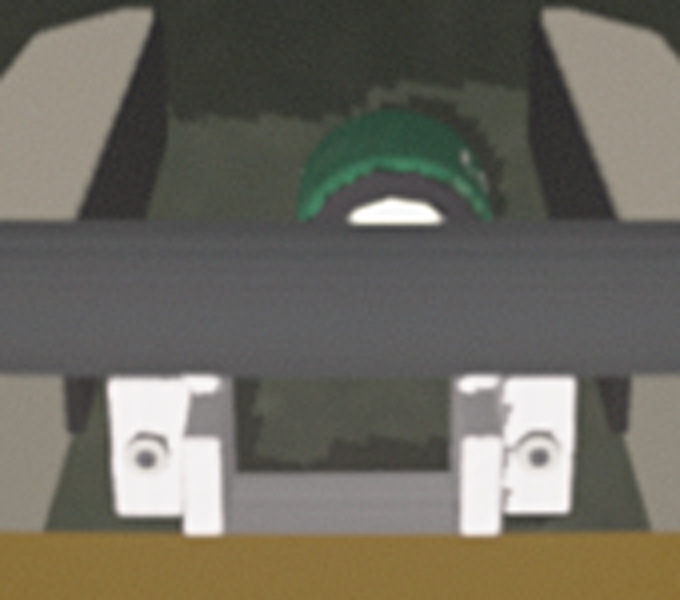

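View pics/sc8.png

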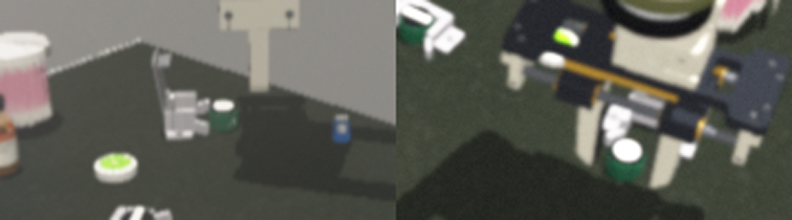

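```bash
python3 - <<'E'
import pickle
from h import *
c,st=pickle.load(open('pics/w8.pkl','rb'))
u=np.array([.974,.225]);v=np.array([-.225,.974]);seat=np.array([.581,.048])
for n,p,z,r in [('cap',(328.5,311.5),.0205,.014),('tag',(328.5,320),.0225,.010),('resin base',(328,297.5),.0,.015)]:
    q=plane(c,[p],z,st)[0,:2]; d=q-seat; print(n,'centre local',(d@u+r)*1000,(d@v)*1000)
print('tcp local',(st['tool_pos'][:2]-seat)@u*1e3,(st['tool_pos'][:2]-seat)@v*1e3)
h=plane(c,[(266,383),(364,383)],.004,st)[:,:2].mean(0)-seat;print('holes mid local y',h@v*1e3)
E
```

```text
cap centre local -36.453134806126776 6.064148693976075
tag centre local -36.151769911731584 6.026135384334175
resin base centre local -35.3695442910748 6.407034741904821
tcp local -73.22745736857578 0.2985114243444859
holes mid local y -1.9001024375987001
```

The mount is at nest-local (−36, +6.5) mm. I'll re-centre it by straddling and closing gently on the nest axis.

```bash
python3 -m inch '[{"x":-1,"y":0,"z":-12,"twist":0},{"x":0,"y":0,"z":-12,"twist":0},{"x":0,"y":0,"z":-12,"twist":0},{"x":0,"y":0,"z":0,"twist":0},{"x":0,"y":12,"z":0,"twist":0},{"x":0,"y":12,"z":0,"twist":0},{"x":0,"y":12,"z":0,"twist":0},{"x":0,"y":5,"z":0,"twist":0},{"x":0,"y":0,"z":0,"twist":0}]' 0.32 && python3 -m inch '[{"x":0,"y":0,"z":0,"twist":0},{"x":0,"y":0,"z":0,"twist":0},{"x":0,"y":0,"z":0,"twist":0},{"x":0,"y":0,"z":0,"twist":0},{"x":0,"y":0,"z":0,"twist":0},{"x":0,"y":0,"z":0,"twist":0},{"x":0,"y":0,"z":0,"twist":0},{"x":0,"y":0,"z":0,"twist":0}]' -0.32
```

```text
t: 16.45
tool_pos: [0.5445, 0.0389, 0.188]
orientation: [-1.092, -1.37, 1.373]
force: [-0.2, -0.0, -0.7]
opening: 0.0612
t: 17.25
tool_pos: [0.5455, 0.0389, 0.1897]
orientation: [-1.095, -1.372, 1.372]
force: [0.9, -0.1, 0.8]
opening: 0.0319
```

```bash
python3 -m inch '[{"x":0,"y":0,"z":0,"twist":0},{"x":0,"y":0,"z":0,"twist":0},{"x":0,"y":0,"z":0,"twist":0},{"x":0,"y":-10,"z":0,"twist":0},{"x":0,"y":-15,"z":0,"twist":0},{"x":0,"y":-15,"z":0,"twist":0},{"x":0,"y":0,"z":14,"twist":0},{"x":0,"y":0,"z":15,"twist":0},{"x":0,"y":0,"z":10,"twist":0},{"x":0,"y":0,"z":0,"twist":0}]' -0.05; python3 look.py wrist w9;python3 -m inch '[{"x":0,"y":0,"z":0,"twist":0},{"x":0,"y":0,"z":0,"twist":0},{"x":0,"y":0,"z":0,"twist":0},{"x":0,"y":0,"z":0,"twist":0},{"x":0,"y":0,"z":0,"twist":0}]' -0.785
```

```text
t: 18.25
tool_pos: [0.5069, 0.0301, 0.2306]
orientation: [-1.095, -1.373, 1.372]
force: [-0.0, 1.2, -0.4]
opening: 0.0441
t: 18.8
tool_pos: [0.5075, 0.0303, 0.2296]
orientation: [-1.094, -1.372, 1.372]
force: [-0.9, 0.0, -0.3]
opening: 0.0112
```

View pics/w9.png

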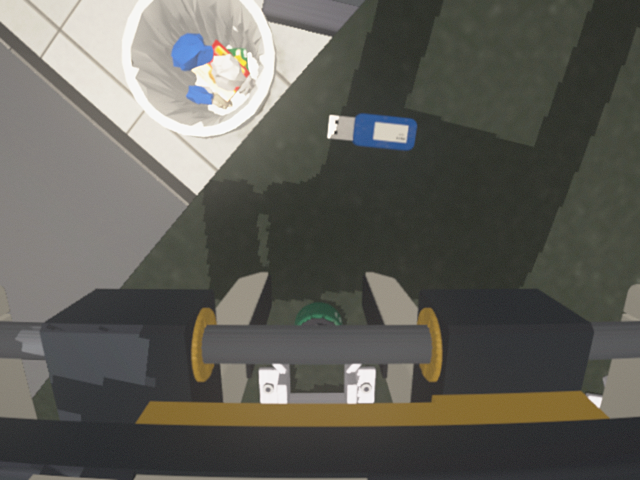

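Now centred (318 against the nest's 317). Pushing it home.

```bash
python3 -m inch '[{"x":0,"y":10,"z":0,"twist":0},{"x":0,"y":12,"z":0,"twist":0},{"x":0,"y":8,"z":0,"twist":0},{"x":0,"y":0,"z":-6,"twist":0},{"x":0,"y":0,"z":-6,"twist":0},{"x":0,"y":0,"z":-6,"twist":0},{"x":0,"y":0,"z":-6,"twist":0},{"x":0,"y":0,"z":-6,"twist":0},{"x":0,"y":0,"z":-6,"twist":0},{"x":0,"y":0,"z":-5,"twist":0},{"x":0,"y":0,"z":-5,"twist":0},{"x":0,"y":0,"z":0,"twist":0}]';python3 -m inch '[{"x":0,"y":0,"z":-2,"twist":0},{"x":0,"y":0,"z":-2,"twist":0},{"x":0,"y":0,"z":-1,"twist":0},{"x":0,"y":0,"z":0,"twist":0}]'; python3 look.py scene c10;python3 look.py side s10; python3 - <<'E'
import pickle,cv2,numpy as np
a=pickle.load(open('pics/s10.pkl','rb'))[0]['color'][185:285,200:380,::-1]
b=pickle.load(open('pics/c10.pkl','rb'))[0]['color'][185:285,300:480,::-1]
cv2.imwrite('pics/sc10.png',cv2.resize(np.hstack([a,b]),None,fx=2.2,fy=2.2,interpolation=2))
E
```

```text
t: 20.0
tool_pos: [0.5529, 0.0406, 0.1999]
orientation: [-1.095, -1.373, 1.372]
force: [-0.2, -0.0, 0.8]
opening: 0.0101
t: 20.4
tool_pos: [0.5572, 0.0416, 0.1997]
orientation: [-1.095, -1.372, 1.372]
force: [0.0, 0.8, -0.3]
opening: 0.0102
```

View pics/sc10.png

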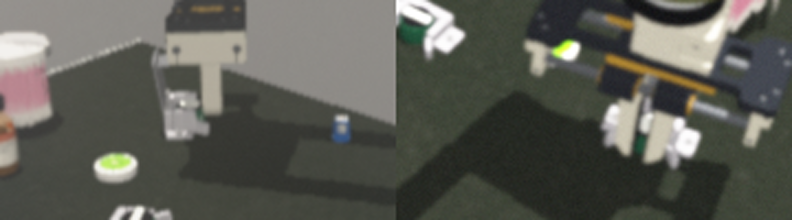

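```bash
python3 -m inch '[{"x":0,"y":0,"z":-2,"twist":0},{"x":0,"y":0,"z":-1,"twist":0},{"x":0,"y":0,"z":0,"twist":0}]';python3 -m inch '[{"x":0,"y":0,"z":-1.5,"twist":0},{"x":0,"y":0,"z":0,"twist":0}]'; python3 -m inch '[{"x":0,"y":0,"z":-1.5,"twist":0},{"x":0,"y":0,"z":0,"twist":0}]'
```

```text
t: 20.8
tool_pos: [0.5599, 0.0422, 0.1996]
orientation: [-1.094, -1.372, 1.373]
force: [-2.5, -0.7, 1.0]
opening: 0.0102
t: 21.0
tool_pos: [0.5607, 0.0424, 0.1993]
orientation: [-1.092, -1.37, 1.374]
force: [-7.6, -2.3, 4.9]
opening: 0.01
t: 21.2
tool_pos: [0.5614, 0.0426, 0.199]
orientation: [-1.09, -1.368, 1.375]
force: [-14.0, -3.8, 8.6]
opening: 0.0102
```

Wall contact at 14 N, so it's home. I'll retreat, lift and look.

```bash
python3 -m inch '[{"x":0,"y":0,"z":6,"twist":0},{"x":0,"y":0,"z":15,"twist":0},{"x":0,"y":0,"z":20,"twist":0},{"x":0,"y":-25,"z":0,"twist":0},{"x":0,"y":-30,"z":0,"twist":0},{"x":0,"y":-30,"z":0,"twist":0},{"x":0,"y":-30,"z":0,"twist":0},{"x":0,"y":-30,"z":-25,"twist":0},{"x":0,"y":0,"z":-35,"twist":0},{"x":0,"y":0,"z":-35,"twist":0},{"x":0,"y":0,"z":-35,"twist":0},{"x":0,"y":0,"z":0,"twist":0}]' -1; python3 look.py wrist w11
```

```text
t: 22.4
tool_pos: [0.6524, 0.0635, 0.3429]
orientation: [-1.094, -1.373, 1.372]
force: [-1.0, -0.3, -0.3]
opening: 0.0006
```

View pics/w11.png

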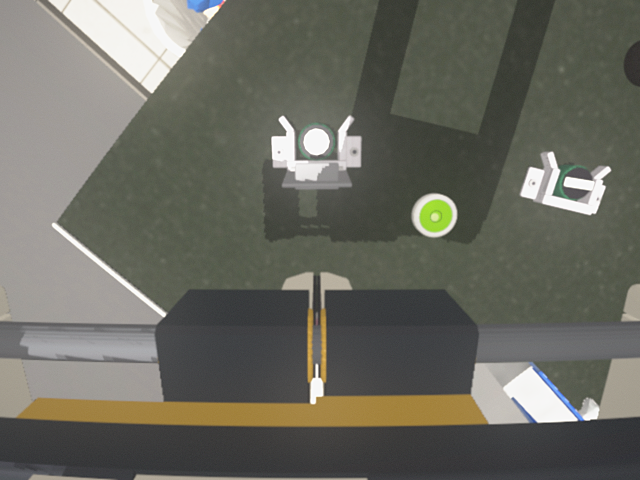

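Both mounts look home: round at (317,142) centred in the pass nest, bar at (577,183). The cover's edge is at about row 188. I'll measure the mount, the cover edge and what stands behind the nest.

```bash
python3 - <<'E'
import pickle
from h import *
c,st=pickle.load(open('pics/w11.pkl','rb'))
u=np.array([.974,.225]);v=np.array([-.225,.974]);seat=np.array([.581,.048])
loc=lambda q:(q[:2]-seat)@np.c_[u,v]*1e3
im=c['color']
g=(im.min(2)[125:158,300:334]>150).astype('uint8');cn=max(cv2.findContours(g,0,2)[0],key=cv2.contourArea);m=cv2.moments(cn)
p=(m['m10']/m['m00']+300,m['m01']/m['m00']+125);print('round',p,loc(plane(c,[p],.0225,st)[0]))
for z in (.07,.074): print('edge',[loc(x).round(1) for x in plane(c,[(283,188),(352,188),(317,176)],z,st)])
print('tcp',loc(st['tool_pos']))
cv2.imwrite('pics/n11.png',cv2.resize(im[105:205,260:375,::-1],None,fx=5,fy=5,interpolation=2))
# scene depth: points behind nest above table
c=pickle.load(open('pics/scene0.pkl','rb'));d=c['depth'];T=ext(c)
vv,uu=np.mgrid[0:480,0:640];q=cv2.undistortPoints(np.stack([uu,vv],-1).reshape(-1,1,2).astype(float),K(c),dist(c)).reshape(-1,2)
P=np.c_[q,np.ones(len(q))]*d.reshape(-1,1);P=P@T[:3,:3].T+T[:3,3]
ok=(d.ravel()>0)&(P[:,2]>.05)&(P[:,0]>.55)&(P[:,0]<.9)&(P[:,1]>-.1)&(P[:,1]<.25)&(P[:,2]<.3)
P=P[ok]
for x in np.arange(.56,.86,.03):
    s=P[(P[:,0]>=x)&(P[:,0]<x+.03)]
    if len(s): print(round(x,2),len(s),'y',s[:,1].min().round(3),s[:,1].max().round(3),'zmax',s[:,2].max().round(3))
E
```

```text
round (315.8759191176471, 141.33363970588235) [-0.47910466 -2.08603532]
edge [array([ 31.9, -24.8]), array([32. , 22.8]), array([23.8, -1.3])]
edge [array([ 31.5, -24.5]), array([31.6, 22.4]), array([23.5, -1.3])]
tcp [73.00053226 -0.98719065]
0.59 323 y 0.031 0.077 zmax 0.079
0.68 200 y 0.223 0.249 zmax 0.108
0.71 1668 y 0.032 0.25 zmax 0.166
0.74 3999 y -0.1 0.25 zmax 0.3
0.77 5921 y -0.07 0.25 zmax 0.3
0.8 3878 y -0.018 0.249 zmax 0.3
0.83 3518 y 0.035 0.25 zmax 0.3
```

View pics/n11.png

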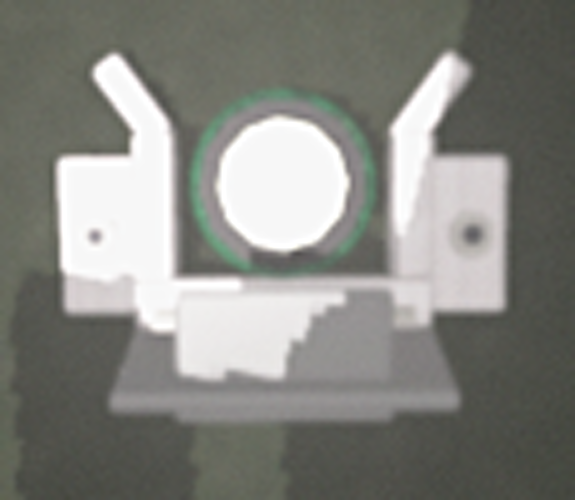

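The round mount is at nest-local (−0.5, −2) mm with the cover open. The cover's edge is at local x ≈ 31, and things behind start at x = 0.68, so there's room. I'll go down behind the cover with closed fingers.

```bash
python3 -m inch '[{"x":0,"y":15,"z":7,"twist":0},{"x":0,"y":20,"z":7,"twist":0},{"x":0,"y":20,"z":4,"twist":0},{"x":0,"y":20,"z":0,"twist":0},{"x":0,"y":19,"z":0,"twist":0},{"x":0,"y":0,"z":0,"twist":0},{"x":0,"y":0,"z":0,"twist":0}]' -1 20; python3 look.py side s12; python3 look.py scene c12; python3 - <<'E'
import pickle,cv2,numpy as np
a=pickle.load(open('pics/s12.pkl','rb'))[0]['color'][165:265,200:380,::-1]
b=pickle.load(open('pics/c12.pkl','rb'))[0]['color'][165:265,320:500,::-1]
cv2.imwrite('pics/sc12.png',cv2.resize(np.hstack([a,b]),None,fx=2.2,fy=2.2,interpolation=2))
E
```

```text
t: 23.15
tool_pos: [0.6318, 0.0586, 0.2513]
orientation: [-1.095, -1.372, 1.372]
force: [0.4, -0.1, 0.4]
opening: 0.0003
```

View pics/sc12.png

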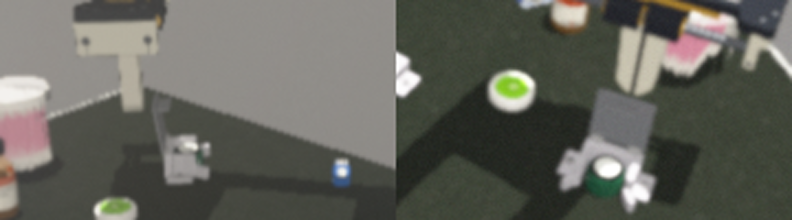

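```bash
python3 -m inch '[{"x":0,"y":4,"z":5,"twist":0},{"x":0,"y":0,"z":7,"twist":0},{"x":0,"y":0,"z":7,"twist":0},{"x":0,"y":0,"z":5,"twist":0},{"x":0,"y":0,"z":5,"twist":0},{"x":0,"y":0,"z":5,"twist":0},{"x":0,"y":0,"z":5,"twist":0},{"x":0,"y":1,"z":4,"twist":0},{"x":0,"y":2,"z":4,"twist":0},{"x":0,"y":0,"z":0,"twist":0}]'; python3 look.py side s13; python3 look.py scene c13; python3 - <<'E'
import pickle,cv2,numpy as np
a=pickle.load(open('pics/s13.pkl','rb'))[0]['color'][165:265,200:380,::-1]
b=pickle.load(open('pics/c13.pkl','rb'))[0]['color'][165:265,320:500,::-1]
cv2.imwrite('pics/sc13.png',cv2.resize(np.hstack([a,b]),None,fx=2.2,fy=2.2,interpolation=2))
E
```

```text
t: 24.25
tool_pos: [0.5858, 0.0481, 0.2433]
orientation: [-1.094, -1.371, 1.373]
force: [1.2, -0.1, 0.9]
opening: 0.0005
```

View pics/sc13.png

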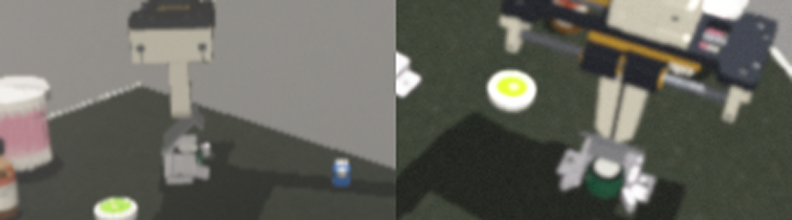

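The cover is folding, now at about 45°. Continuing along the arc.

```bash
python3 -m inch '[{"x":0,"y":4,"z":3.5,"twist":0},{"x":0,"y":5,"z":3.5,"twist":0},{"x":0,"y":4.5,"z":2.5,"twist":0},{"x":0,"y":4.5,"z":2,"twist":0},{"x":0,"y":4,"z":1,"twist":0},{"x":0,"y":0,"z":0,"twist":0}]'; python3 -m inch '[{"x":0,"y":3,"z":1,"twist":0},{"x":0,"y":2,"z":0,"twist":0},{"x":0,"y":0,"z":0,"twist":0}]'; python3 look.py side s14; python3 look.py scene c14; python3 - <<'E'
import pickle,cv2,numpy as np
a=pickle.load(open('pics/s14.pkl','rb'))[0]['color'][165:265,200:380,::-1]
b=pickle.load(open('pics/c14.pkl','rb'))[0]['color'][165:265,320:500,::-1]
cv2.imwrite('pics/sc14.png',cv2.resize(np.hstack([a,b]),None,fx=2.2,fy=2.2,interpolation=2))
E
```

```text
t: 24.95
tool_pos: [0.5737, 0.0455, 0.2207]
orientation: [-1.093, -1.371, 1.373]
force: [0.1, -0.0, -0.6]
opening: 0.0003
t: 25.25
tool_pos: [0.5731, 0.0453, 0.2163]
orientation: [-1.094, -1.372, 1.373]
force: [0.2, -0.3, -0.2]
opening: 0.0006
```

View pics/sc14.png

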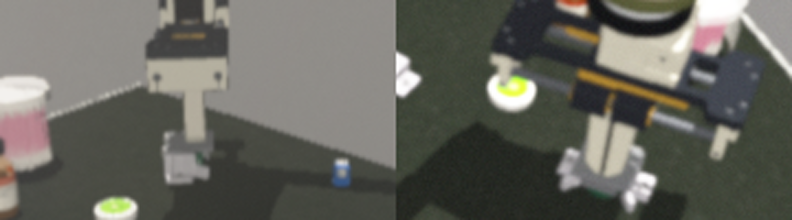

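```bash
python3 -m inch '[{"x":0,"y":1.5,"z":0,"twist":0},{"x":0,"y":0,"z":0,"twist":0}]'; python3 -m inch '[{"x":0,"y":1.5,"z":0,"twist":0},{"x":0,"y":0,"z":0,"twist":0}]';python3 -m inch '[{"x":0,"y":1,"z":0,"twist":0},{"x":0,"y":0,"z":0,"twist":0}]'
```

```text
t: 25.55
tool_pos: [0.5733, 0.0453, 0.2154]
orientation: [-1.095, -1.373, 1.372]
force: [-1.5, 0.6, 1.1]
opening: 0.0007
t: 25.75
tool_pos: [0.5734, 0.0453, 0.2151]
orientation: [-1.095, -1.372, 1.373]
force: [-6.4, 0.4, 12.5]
opening: 0.0002
t: 25.95
tool_pos: [0.5735, 0.0453, 0.2149]
orientation: [-1.095, -1.373, 1.373]
force: [-10.8, -0.8, 20.3]
opening: 0.0002
```

A firm stop at tip height 28.9 mm and 20 N, so the cover is on its stop. I'll lift clear and inspect.

```bash
python3 -m inch '[{"x":0,"y":-4,"z":0,"twist":0},{"x":0,"y":-15,"z":0,"twist":0},{"x":0,"y":-25,"z":0,"twist":0},{"x":0,"y":-30,"z":0,"twist":0},{"x":0,"y":-30,"z":0,"twist":0},{"x":0,"y":-25,"z":-20,"twist":0},{"x":0,"y":0,"z":-30,"twist":0},{"x":0,"y":0,"z":-25,"twist":0},{"x":0,"y":0,"z":0,"twist":0},{"x":0,"y":0,"z":0,"twist":0}]'; python3 look.py wrist w15;python3 look.py side s15; python3 look.py scene c15; python3 - <<'E'
import pickle,cv2,numpy as np
a=pickle.load(open('pics/s15.pkl','rb'))[0]['color'][185:325,200:380,::-1]
b=pickle.load(open('pics/c15.pkl','rb'))[0]['color'][165:305,275:455,::-1]
cv2.imwrite('pics/sc15.png',cv2.resize(np.hstack([a,b]),None,fx=2.2,fy=2.2,interpolation=2))
E
```

```text
t: 26.95
tool_pos: [0.6464, 0.062, 0.3417]
orientation: [-1.094, -1.372, 1.373]
force: [-0.3, -0.0, -0.1]
opening: 0.0003
```

View pics/w15.png

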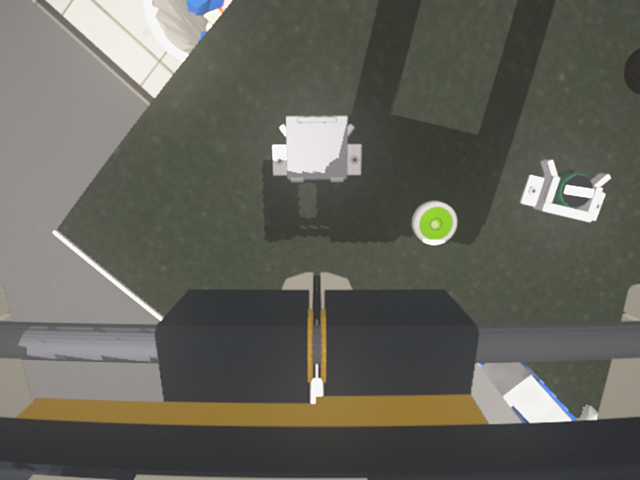

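View pics/sc15.png

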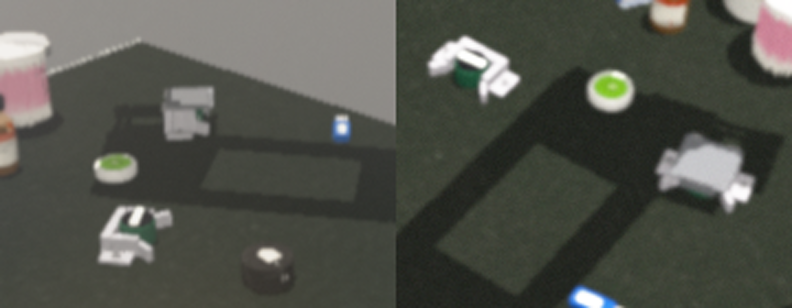

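Cover closed at (317,148), bar mount home at (577,190), level at (434,222) and memory stick undisturbed. I'll run a quick depth check of the cover tilt before handing in.

```bash
python3 - <<'E'
import pickle
from h import *
c,st=pickle.load(open('pics/w15.pkl','rb'));T=ext(c,st)
u=np.array([.974,.225]);v=np.array([-.225,.974]);seat=np.array([.581,.048])
def pts(r0,r1,c0,c1):
    vv,uu=np.mgrid[r0:r1,c0:c1];d=c['depth'][r0:r1,c0:c1].ravel()
    q=cv2.undistortPoints(np.stack([uu,vv],-1).reshape(-1,1,2).astype(float),K(c),dist(c)).reshape(-1,2)
    P=np.c_[q,np.ones(len(q))]*d[:,None];return (P@T[:3,:3].T+T[:3,3])[d>0]
P=pts(128,168,295,340);t=pts(100,230,195,260)
for n,Q in(('cover',P),('table',t)):
    lx=(Q[:,:2]-seat)@u;A=np.c_[lx,(Q[:,:2]-seat)@v,np.ones(len(lx))]
    k=np.linalg.lstsq(A,Q[:,2],rcond=None)[0];print(n,'slope',k.round(4),'z',np.median(Q[:,2]))
s=(c['color'].min(2)[180:202,562:594]>140).astype('uint8');
for cn in cv2.findContours(s,0,2)[0]:
    m=cv2.moments(cn)
    if m['m00']>30: print('bar-ish',plane(c,[(m['m10']/m['m00']+562,m['m01']/m['m00']+180)],.0225,st).round(4))
print('level',plane(c,[(434.5,222)],.01,st).round(4))
c=pickle.load(open('pics/c15.pkl','rb'))[0];c0=pickle.load(open('pics/scene0.pkl','rb'))
hs=lambda im:cv2.inRange(cv2.cvtColor(im,cv2.COLOR_RGB2HSV),(105,150,80),(125,255,255))[285:325,340:395]
for x in(c0,c):
    ys,xs=np.nonzero(hs(x['color']));print('stick px',xs.mean()+340,ys.mean()+285)
    ys,xs=np.nonzero(x['color'][210:225,240:270].min(2)>120);print('plain px',xs.mean()+240,ys.mean()+210)
E
```

```text
cover slope [0.0052 0.0045 0.0285] z 0.02848064186604249
table slope [-0.0003  0.0012 -0.0004] z -0.0004977742906448479
bar-ish [[0.5627 0.2702 0.0225]]
level [[0.6177 0.1606 0.01  ]]
stick px 364.2477064220183 304.3302752293578
plain px 253.6 217.95384615384614
stick px 364.07142857142856 304.2857142857143
plain px 253.2077922077922 218.12987012987014
```

The cover is level (slope about 0.005 rad, top at 28.5–29 mm). The bar mount is at its seat and the bystanders haven't moved. Handing in.

```bash
python3 -c "
from plant import robot
print(robot.close_job())"
```

```text
the job is handed in; nothing more can be done
None
```

The job is handed in at about 27 s of the 72 s. Both mounts are home, and the pass nest's cover is shut. No verdict came back.

**What I did:** I dragged each mount flat to its nest mouth with a light grip and pushed it home against the back wall: the bar-tagged one into the reject nest, the round-tagged one into the pass nest. Then I folded the cover down from behind and pressed it onto its stop with about 20 N.

**Last checks:**
- **Bar-tagged mount:** about 1 mm along the nest and 2 mm across from the seat point, after about 8.5 N of contact with the back wall.
- **Round-tagged mount:** about 0.5 mm along the nest and 2 mm across, measured just before closing the cover, after about 14 N of contact. It can't be measured under the shut cover.
- **Cover:** level to about 0.005 rad, with its upper face at 28.5–29 mm.
- **Bystanders:** the level, memory stick and untagged mount moved by no more than the measuring error.
- **Arm:** clear of everything.

**What went wrong:** the gripper opened by itself to 80 mm while dragging the round-tagged mount. That left the mount about 6.5 mm off the nest's centre line, so I re-centred it before the final push.

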